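# Flag the radio as repaired and ring for its owner

## Task

The radio has been repaired: with your fingertips, gently flip the hinged flag on the stand whose mat the radio stands on right over its hinge, from its red face to its green face, until it lies flat on the other side. Then press the yellow bell button all the way down to call the owner, and let go of it. Do not pinch or lift anything, and leave the clock's flag, the appliances, the bin and the screwdriver as they are.

Things in the scene. Friction and masses are not known exactly. Their poses are not given: they have to be found in the camera images.
- stand_radio: Flag stand screwed to the bench; the radio stands on its black mat. Origin: centre of its underside; x along the hinge towards the radio, y to the side where the flag shows red, z up. Base 130 by 130 by 14 mm high; uprights 10 (x) by 24 (y) mm at x = -58 and +58 mm, 122 mm high; hinge axis at height 110 mm; a rest arm at each upright (x = -49 and +49 mm, 8 mm wide, y -45 to +45 mm) carries the level flag.
- flag_radio (a joint): Angle of the radio's flag, rad: 0 = level on the stand's +y side, red up (starts at 0 to 0.2); pi/2 = upright; pi = level on the -y side, green up (end stop). It swings over the top. The hinge is stiff (about 0.045 N m): the flag stays at any angle where it is left, and 1 to 2 N at its edge turns it.
- hinge_radio (a point): Middle of the radio flag's hinge axis, 110 mm above the bench; axes as stand_radio.
- edge_radio (a point): Middle of the flag's free edge, mid-thickness, 95 mm from the axis; swings with the flag. The flag is a plate 100 mm wide along the hinge, 6 mm thick, one face red, one green.
- tab_radio (a point): End of the white thumb tab, which continues the flag 50 mm beyond the hinge on the opposite side (50 mm wide, 6 mm thick, clear above and below). Pressing it down tips the flag up; it swings with the flag. Mid-width, mid-thickness.
- stand_clock: Flag stand screwed to the bench; the alarm clock stands on its black mat. Origin: centre of its underside; x along the hinge towards the clock, y to the side where the flag shows red, z up. Base 130 by 130 by 14 mm high; uprights 10 (x) by 24 (y) mm at x = -58 and +58 mm, 122 mm high; hinge axis at height 110 mm; a rest arm at each upright (x = -49 and +49 mm, 8 mm wide, y -45 to +45 mm) carries the level flag.
- flag_clock (a joint): The clock's flag, same as flag_radio; must stay showing red, as it is.
- bell (a joint): Travel of the yellow bell button in m, pressed straight down: 0 = up, 0.006 = all the way down. A spring lifts it again; holding it fully down takes 5 N.
- bell_top (a point): Centre of the top of the yellow bell button (a 36 mm wide round cap in a black housing on the bench, between the two stands, nearer the robot).
- radio: Loose white portable radio, 40 (x) by 116 (y) by 80 mm high with its black handle; origin at the centre of its underside. Not to be disturbed.
- clock: Loose round blue alarm clock, 40 (x) by 68 (y) by 79 mm high; origin at the centre of its underside. Not to be disturbed.
- parts_bin: Loose yellow open bin, 70 by 100 by 50 mm high; origin at the centre of its underside. Not to be disturbed.
- screwdriver: Loose orange screwdriver lying on the bench along its own x, handle to -x; origin at its underside. Not to be disturbed.
Not all that is in view belongs to the job. Of the things shaped like the part that bears bell, the black one is meant.

How it is judged:
By the outcome, as a careful person would: the job done as asked, in the order asked, and still so for the second after the job is handed in, with the robot touching nothing.
It also fails if it takes over 58 s, if anything falls off the work surface, if the arm or the gripper's body presses on something with over 40 N, if the wrist force passes 120 N, or if a joint passes its speed limit or range.

## Robot

A 6-joint arm with a two-finger parallel gripper is mounted at the origin on the work surface. World frame = base frame: x ahead of the robot, y to its left, z up, the work surface at z = 0. Lengths are in m, angles in rad, forces in N, time in s.
With the tool pointing down it reaches from about 0.275 to 0.825 m from the base axis. Payload 4.9 kg.
Tool frame: the origin (TCP) lies midway between the tips of the shut fingers; the grasp point (between the pads) lies 19 mm behind it (bot.grip_depth is the distance from the TCP to the grasp point, in m); z points along the fingers, y is the line along which they close (so a half turn about z gives the same grasp; the last joint's range is limited). The gripper opens to 85 mm and grips with 20 to 120 N. Pads are 22 mm wide; open, the fingers measure 114 mm over their backs; the gripper's body (76 mm by 85 mm) begins 54 mm behind the grasp point. The pads swing forward as they close: fully open they stand 13 mm farther back than shut.
Start: joints at [1.17, 0.326, -0.193, 1.052, 0, 1.437], TCP at [0.145, 0.531, 0.231] pointing down, gripper open.
Joint ranges: [-2.65, 2.65], [-0.97, 1.79], [-1.3, 1.35], [-1.93, 2.1], [-1.47, 1.37], [-3.14, 3.14]. Speed limits (rad/s): [2.57, 2.57, 3.14, 3.14, 3.14, 3.14].

## Interface

Orientations are given as a unit quaternion [w, x, y, z].
In Python, from cell import bot gives the robot as it stands. Calls block until the motion is done:
- bot.move_pose(position, orientation): joint-space move of the TCP to a pose.
- bot.move_linear(position, speed=0.15, rotation=None, until_force=None): straight line of the TCP; rotation=None keeps the orientation; speed is the mean speed in m/s. With until_force (N) it stops when the force on the tool has changed by that much, and returns True; else False.
- bot.goto_joints(angles): joint-space move.
- bot.set_gripper(opening, grasp_force=None): opening from 0.0 (shut) to 1.0 (fully open); grasp_force is the grip in N (None keeps the last); returns when the fingers have stopped.
- bot.wait(seconds).
- bot.solve_ik(position, orientation): joint angles nearest the present ones, or None.
- bot.camera(name): name is "scene" or "top" or "wrist"; returns the picture (420x560x3 uint8, red, green, blue); there is no depth.
- bot.calibration(name): a dict with "mtx" (3x3 intrinsics, pixels), "extrinsics" (4x4, takes a point from world to camera coordinates); the wrist camera has in their place "hand_eye" (4x4, takes a point from camera to tool coordinates, whose origin is the TCP and whose axes are the flange's). Camera axes: x right, y down, z forward; pixel columns grow to the right and rows downward; lengths in m; the calibration is good to about 2 mm. A picture is of the moment at which its call begins: read the wrist's pose just before it. calibration takes no time and is no camera call.
A pose or a line that the arm cannot do raises bot.PlanningError and nothing moves.
- bot.close_job(): hands the job in; it is judged then, once.
Trained networks look in the newest picture that a camera, given by its name, has taken for a name from the list of things; names that differ only in an ending like _2 or _b are one class to them, and where a whole thing is asked for, a point or a joint stands for the part that bears it (a point fixed in the world has none). Each returns a list of dicts, best first, with "confidence" (0 to 1); they miss things now and then, are a little off and sometimes report something else, mostly with a low value. They report only what shows in the picture. A call takes as long as a camera call. They do not tell look-alikes from the thing itself.
- bot.search_frame(camera, thing): "bbox" ([left, top, width, height] in pixels, round what is visible of it).
Readings, each from a call of its own:
- bot.read_clock(): time.
- bot.read_joint_positions(): joint angles.
- bot.read_joint_vel(): joint speeds.
- bot.read_joint_efforts(): joint torques, N m.
- bot.read_position(): TCP position.
- bot.read_tool_rot(): TCP orientation.
- bot.read_ft_force(): force on the tool from outside, world axes, zero at the start.
- bot.read_moment(): the same for the moment, N m.
- bot.read_gripper_width(): opening from 0.0 (shut) to 1.0 (fully open).
- bot.read_finger_force(): force on a finger pad.
Only numpy, scipy, OpenCV 4.12 (cv2) and the standard library are available. Lean on these libraries where they do the work, as an engineer would, in place of code of your own. Each camera call takes 0.05 s, during which the arm holds its last target. There are 200 camera calls.

## Working session

There is one attempt and no reset: what is moved stays moved. The work goes in short steps, each a Python script; the robot and the scene stay as the last script left them, time stands still between calls to the robot, and variables do not carry over. Pictures are saved under pics/ and viewed, at most 10 in all, crops included, and the job is handed in when it is done.

```bash
mkdir -p pics; ls; python3 - <<'E'
from cell import bot
import cv2,numpy as np
for c in("scene","top"):
    im=bot.camera(c); cv2.imwrite(f"pics/{c}0.png",im[:,:,::-1])
    print(c,bot.calibration(c)["mtx"].round(1).tolist(),bot.calibration(c)["extrinsics"].round(3).tolist())
    for t in("stand_radio","flag_radio","bell","radio","clock","parts_bin","screwdriver","tab_radio"):
        print(t,[([round(v) for v in d["bbox"]],round(d["confidence"],2)) for d in bot.search_frame(c,t)])
print(bot.read_clock())
E
```

```text
pics
scene [[541.3, 0.0, 278.0], [0.0, 541.3, 209.9], [0.0, 0.0, 1.0]] [[-0.69, 0.724, -0.012, 0.42], [0.603, 0.565, -0.563, -0.32], [-0.4, -0.396, -0.827, 1.466], [0.0, 0.0, 0.0, 1.0]]
stand_radio [([275, 226, 180, 180], 0.97), ([196, 258, 48, 64], 0.19)]
flag_radio [([364, 238, 84, 60], 0.66)]
bell [([284, 202, 15, 16], 0.65), ([282, 242, 12, 12], 0.58), ([248, 219, 18, 14], 0.54)]
radio [([330, 305, 67, 52], 0.77)]
clock [([154, 172, 33, 38], 0.93)]
parts_bin [([196, 258, 49, 65], 0.73)]
screwdriver [([304, 147, 57, 51], 0.89)]
tab_radio [([364, 237, 82, 59], 0.62), ([329, 304, 69, 54], 0.43)]
top [[435.3, 0.0, 272.8], [0.0, 435.3, 204.0], [0.0, 0.0, 1.0]] [[-0.025, -1.0, -0.013, 0.027], [-0.984, 0.027, -0.177, 0.634], [0.177, 0.008, -0.984, 1.08], [0.0, 0.0, 0.0, 1.0]]
stand_radio [([128, 151, 106, 133], 0.64)]
flag_radio [([132, 216, 64, 51], 0.67)]
bell [([275, 232, 13, 12], 0.48)]
radio [([143, 180, 45, 28], 0.81)]
clock [([351, 165, 30, 22], 0.96)]
parts_bin [([245, 131, 45, 32], 0.93), ([126, 151, 108, 133], 0.52), ([337, 197, 61, 46], 0.37)]
screwdriver [([246, 289, 72, 11], 0.86), ([354, 168, 27, 22], 0.43)]
tab_radio [([136, 215, 62, 48], 0.86)]
0.9
```

View pics/scene0.png

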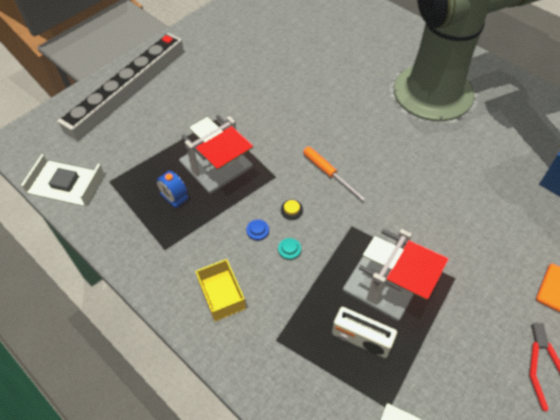

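View pics/top0.png

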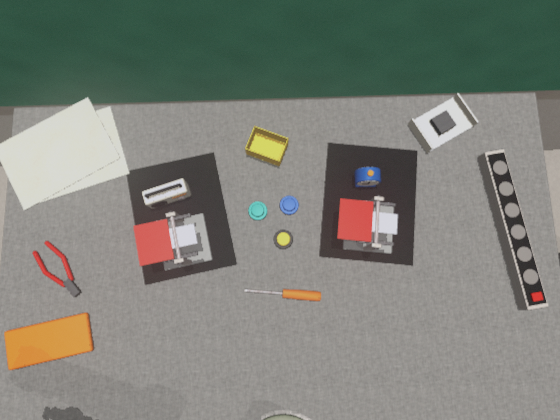

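The black-housed yellow bell is at top (284,239) and scene (291,208). The blue (289,205) and teal (258,210) buttons in the top view are look-alikes. The radio stand is at top (175,240) with its red flag at (154,242); the clock's stand is at (372,222) and is not the one I want. Next I'll fit the stand's pose from the red flag and white tab corners in both views.

```bash
cat > fit.py <<'E'
import cv2,numpy as np
from cell import bot
from scipy.optimize import least_squares
def proj(c,P):
    k=bot.calibration(c);E=k["extrinsics"];p=(E[:3,:3]@np.asarray(P,float).reshape(-1,3).T).T+E[:3,3]
    q=(k["mtx"]@p.T).T;return q[:,:2]/q[:,2:]
def tri(pix):
    f=lambda P:np.concatenate([(proj(c,P)[0]-uv) for c,uv in pix.items()])
    r=least_squares(f,[.45,0,.05]);return r.x,r.fun
def quad(m):
    cs,_=cv2.findContours(m,cv2.RETR_EXTERNAL,cv2.CHAIN_APPROX_NONE);c=cv2.convexHull(max(cs,key=cv2.contourArea))
    for e in np.linspace(.01,.15,60):
        a=cv2.approxPolyDP(c,e*cv2.arcLength(c,True),True)
        if len(a)==4:break
    return a[:,0].astype(float)
def local(pose,L):
    x,y,a,t=pose
    L=np.asarray(L,float) # (along hinge, radial, normal-up)
    loc=np.c_[L[:,0],L[:,1]*np.cos(t)-L[:,2]*np.sin(t),.110+L[:,1]*np.sin(t)+L[:,2]*np.cos(t)]
    R=np.array([[np.cos(a),-np.sin(a),0],[np.sin(a),np.cos(a),0],[0,0,1]])
    return loc@R.T+[x,y,0]
E
python3 - <<'E'
from fit import *
box={"scene":(370,225,460,305),"top":(125,205,200,275)}
im={c:cv2.imread(f"pics/{c}0.png") for c in box}
Q={}
for c,(l,t,r,b) in box.items():
    h=cv2.cvtColor(im[c],cv2.COLOR_BGR2HSV)
    m=((cv2.min(h[...,0],180-h[...,0])<8)&(h[...,1]>150)&(h[...,2]>100)).astype(np.uint8)*255
    z=np.zeros_like(m);z[t:b,l:r]=m[t:b,l:r]
    Q[c]=quad(z);print(c,Q[c].tolist())
# outer edge corners = the two farthest from tab; hinge corners may be hidden: use all, robust
F=[[-.05,.095,.003],[.05,.095,.003]]
tab={"scene":(385,252),"top":(184,236)}
def res(p):
    o=[]
    for c in Q:
        q=proj(c,local(p,F))
        far=Q[c][np.argsort(np.linalg.norm(Q[c]-tab[c],axis=1))[2:]]
        d=min((far-q,far[::-1]-q),key=lambda v:(v**2).sum());o.append(d.ravel())
    return np.concatenate(o)
r=least_squares(res,[.43,.25,.1,.1]);print(r.x,r.fun.round(1))
bell,e=tri({"scene":(291.5,208),"top":(283.5,239)});print("bell",bell,e.round(1))
# overlay
out=[]
for c,(l,t,rr,b) in {"scene":(280,180,470,320),"top":(120,170,310,310)}.items():
    k=4;v=cv2.resize(im[c][t:b,l:rr],None,fx=k,fy=k)
    pts=[[-.05,.095,.003],[.05,.095,.003],[.05,0,.003],[-.05,0,.003],[-.025,-.05,.003],[.025,-.05,.003]]
    for P in list(local(r.x,pts))+[bell]:
        u=(proj(c,P)[0]-[l,t]+.5)*k;cv2.circle(v,tuple(int(i) for i in u),3,(255,0,255),-1)
    out.append(v[:, :])
a=np.vstack(out);cv2.imwrite("pics/ov.png",cv2.resize(a,None,fx=.53,fy=.53,interpolation=cv2.INTER_AREA))
E
```

```text
scene [[408.0, 241.0], [447.0, 259.0], [427.0, 299.0], [387.0, 279.0]]Traceback (most recent call last):
  File "<stdin>", line 9, in <module>
  File "fit.py", line 11, in quad
    cs,_=cv2.findContours(m,cv2.RETR_EXTERNAL,cv2.CHAIN_APPROX_NONE);c=cv2.convexHull(max(cs,key=cv2.contourArea))
                                                                                      ~~~^^^^^^^^^^^^^^^^^^^^^^^^
ValueError: max() iterable argument is empty
```

```bash
cat > run.py <<'E'
from fit import *
box={"scene":(370,225,460,305),"top":(125,205,200,275)}
im={c:cv2.imread(f"pics/{c}0.png") for c in box}
print(im["top"][242,154])
Q={}
for c,(l,t,r,b) in box.items():
    B,G,R=[im[c][...,i].astype(int) for i in range(3)]
    m=((R>110)&(G<.45*R)&(B<.45*R)).astype(np.uint8)*255
    z=np.zeros_like(m);z[t:b,l:r]=m[t:b,l:r]
    Q[c]=quad(z);print(c,Q[c].tolist())
# outer edge corners = the two farthest from tab; hinge corners may be hidden: use all, robust
F=[[-.05,.095,.003],[.05,.095,.003]]
tab={"scene":(385,252),"top":(184,236)}
def res(p):
    o=[]
    for c in Q:
        q=proj(c,local(p,F))
        far=Q[c][np.argsort(np.linalg.norm(Q[c]-tab[c],axis=1))[2:]]
        d=min((far-q,far[::-1]-q),key=lambda v:(v**2).sum());o.append(d.ravel())
    return np.concatenate(o)
r=least_squares(res,[.43,.25,.1,.1]);print(r.x,r.fun.round(1))
bell,e=tri({"scene":(291.5,208),"top":(283.5,239)});print("bell",bell,e.round(1))
# overlay
out=[]
for c,(l,t,rr,b) in {"scene":(280,180,470,320),"top":(120,170,310,310)}.items():
    k=4;v=cv2.resize(im[c][t:b,l:rr],None,fx=k,fy=k)
    pts=[[-.05,.095,.003],[.05,.095,.003],[.05,0,.003],[-.05,0,.003],[-.025,-.05,.003],[.025,-.05,.003]]
    for P in list(local(r.x,pts))+[bell]:
        u=(proj(c,P)[0]-[l,t]+.5)*k;cv2.circle(v,tuple(int(i) for i in u),3,(255,0,255),-1)
    out.append(v[:, :])
a=np.vstack(out);cv2.imwrite("pics/ov.png",cv2.resize(a,None,fx=.53,fy=.53,interpolation=cv2.INTER_AREA))
E
python3 run.py
```

```text
[ 91  98 211]
scene [[408.0, 241.0], [447.0, 259.0], [428.0, 298.0], [387.0, 279.0]]
top [[136.0, 229.0]]Traceback (most recent call last):
  File "run.py", line 21, in <module>
    r=least_squares(res,[.43,.25,.1,.1]);print(r.x,r.fun.round(1))
    return func(*args, **kwargs)
    vector_fun = VectorFunction(
        fun_wrapped,
    ...<6 lines>...
        workers=workers
    )
    self._update_fun()
    ~~~~~~~~~~~~~~~~^^
    self.f = self.fun_wrapped(xp_copy(self.x))
             ~~~~~~~~~~~~~~~~^^^^^^^^^^^^^^^^^
    return np.atleast_1d(self.fun(x))
                         ~~~~~~~~^^^
    return self.f(x, *self.args, **self.kwargs)
           ~~~~~~^^^^^^^^^^^^^^^^^^^^^^^^^^^^^^
  File "run.py", line 19, in res
    d=min((far-q,far[::-1]-q),key=lambda v:(v**2).sum());o.append(d.ravel())
           ~~~^~
ValueError: operands could not be broadcast together with shapes (0,2) (2,2)
```

Glare washes out the red in the top view, so I'll loosen the threshold.

```bash
sed -i 's/(G<.45\*R)&(B<.45\*R)/(G<.62*R)\&(B<.62*R)/' run.py; python3 run.py
```

```text
[ 91  98 211]
scene [[408.0, 240.0], [448.0, 259.0], [428.0, 298.0], [387.0, 279.0]]
top [[166.0, 219.0], [173.0, 258.0], [140.0, 265.0], [134.0, 226.0]]
[0.54818552 0.25102473 0.19518948 0.02824131] [-0.4  0.6  0.7 -0.7 -0.2 -0.7  0.5  0.3]
bell [ 0.54676003 -0.01579084  0.00894927] [ 0.  0.  0. -0.]
```

View pics/ov.png

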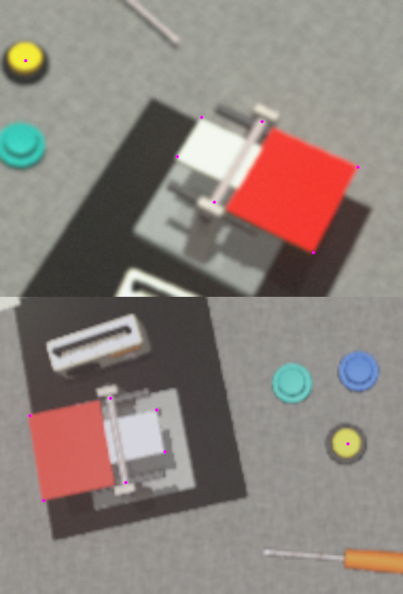

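The overlay matches both views: the hinge is at (0.548, 0.251), yaw 0.195, flag about 0.03 rad. The bell dot sits on the yellow cap with the black housing. Next I'll press the tab with shut fingertips.

```bash
cat > mv.py <<'E'
from fit import *
from scipy.spatial.transform import Rotation as Rn
H=np.array([.548,.251]);A=.195
def W(y,z,x=0.):
    c,s=np.cos(A),np.sin(A);return [H[0]+c*x-s*y,H[1]+s*x+c*y,z]
def quat(sg):
    y=sg*np.array([np.cos(A),np.sin(A),0]);z=np.array([0,0,-1.]);M=np.c_[np.cross(y,z),y,z]
    return Rn.from_matrix(M).as_quat(scalar_first=True).tolist()
def shot(n,cams=("scene","top")):
    v=[]
    for c,(l,t,r,b) in {"scene":(270,180,470,320),"top":(110,170,310,310)}.items():
        v.append(cv2.resize(bot.camera(c)[t:b,l:r,::-1],None,fx=2.8,fy=2.1*1.0,interpolation=cv2.INTER_CUBIC))
    cv2.imwrite(f"pics/{n}.png",np.vstack(v))
E
python3 - <<'E'
from mv import *
print(bot.calibration("wrist")["hand_eye"].round(3).tolist())
j0=np.array(bot.read_joint_positions())
S=[]
for s in(1,-1):
    q=bot.solve_ik(W(-.037,.20),quat(s));print(s,None if q is None else np.round(q,2))
    S.append(1e9 if q is None else np.abs(np.array(q)-j0).max())
s=(1,-1)[int(np.argmin(S))];open("sg","w").write(str(s))
bot.set_gripper(0.)
bot.move_pose(W(-.037,.20),quat(s))
bot.move_linear(W(-.037,.125),.1)
f0=bot.read_ft_force()
for z in(.105,.095,.088,.082):
    print(bot.move_linear(W(-.037,z),.04,until_force=15),np.round(bot.read_position(),3),np.round(np.array(bot.read_ft_force())-f0,1))
shot("tab");print(bot.read_clock())
E
```

```text
[[-0.0, -0.946, -0.325, 0.084], [1.0, -0.0, 0.0, 0.0], [-0.0, -0.325, 0.946, -0.142], [0.0, 0.0, 0.0, 1.0]]
1 [ 0.25  0.43 -0.12  1.02  0.    1.62]
-1 [ 0.25  0.43 -0.12  1.02  0.   -1.52]
False [0.555 0.215 0.105] [0.5 1.1 0.2]
False [0.555 0.215 0.095] [0.3 1.1 0.6]
False [0.555 0.215 0.088] [ 0.4 -0.4 -0.2]
False [0.555 0.215 0.082] [-0.3  1.  -0.5]
6.2167
```

View pics/tab.png

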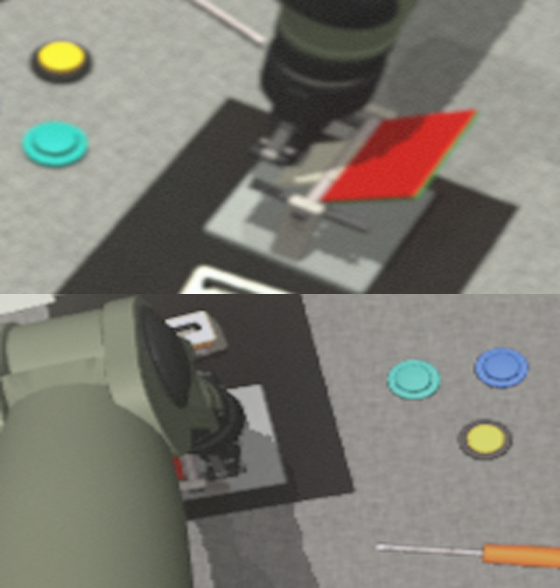

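The tab is down and the flag stands at roughly 45–50° (edge at about (445,150) in the scene crop). Next I'll cross over the top and push from the +y side.

```bash
python3 - <<'E'
from mv import *
f0=np.array(bot.read_ft_force())
def L(y,z,v,f=None):
    r=bot.move_linear(W(y,z),v,until_force=f);print(y,z,r,np.round(np.array(bot.read_ft_force())-f0,1));return r
L(-.037,.26,.15);L(.11,.26,.15);L(.11,.168,.12)
L(.06,.168,.05,15);L(.012,.19,.05,15);L(-.030,.17,.05,15);L(-.045,.14,.05,15)
L(-.059,.120,.04,15);r=L(-.059,.108,.02,6)
print(np.round(bot.read_position(),4))
L(-.059,.22,.12)
shot("flip");print(bot.read_clock())
E
```

```text
-0.037 0.26 False [-0.3 -0.7  0.8]
0.11 0.26 False [ 1.3 -1.5  0.4]
0.11 0.168 False [-0.3 -1.3  0.1]
0.06 0.168 False [ 0.1 -1.2  0.6]
0.012 0.19 False [ 0.6 -0.8  1.7]
-0.03 0.17 False [-0.4 -1.  -0.3]
-0.045 0.14 False [ 1.1 -0.5  0.4]
-0.059 0.12 False [-0.  -0.3  1.2]
-0.059 0.108 True [-1.  -0.2  5.7]
[0.5598 0.1932 0.113 ]
-0.059 0.22 False [-0.2 -1.3 -0.1]
16.2083
```

View pics/flip.png

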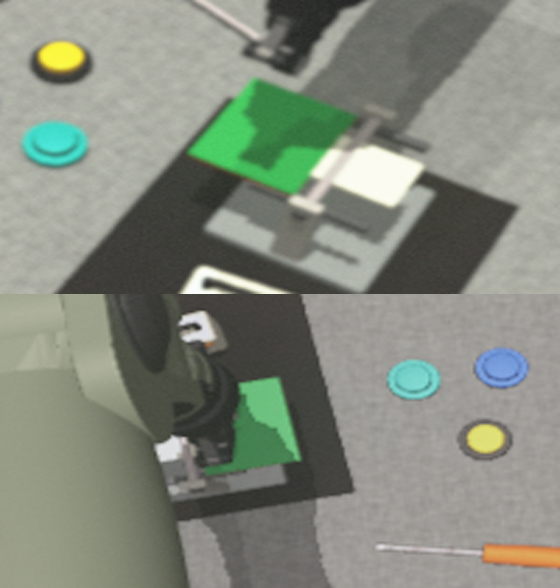

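The green face is up and flat: contact stopped at z = 0.113, which matches. Next is the bell. I'll refine its centre from the yellow centroids and press.

```bash
python3 - <<'E'
from mv import *
px={}
for c,(u,v) in {"scene":(291,208),"top":(284,239)}.items():
    im=cv2.imread(f"pics/{c}0.png").astype(int);l,t=u-15,v-15;p=im[t:t+30,l:l+30]
    m=(p[...,2]>130)&(p[...,1]>120)&(p[...,0]<.65*p[...,2]);ys,xs=np.nonzero(m)
    px[c]=np.array([xs.mean()+l,ys.mean()+t])
b,e=tri(px);print(px,b,e.round(2))
f0=np.array(bot.read_ft_force())
q=quat(int(open("sg").read()))
bot.move_pose([b[0],b[1],.15],q);bot.move_linear([b[0],b[1],.06],.12)
f0=np.array(bot.read_ft_force());z=.06
while z>.006:
    z-=.002;r=bot.move_linear([b[0],b[1],z],.02,until_force=14)
    f=(np.array(bot.read_ft_force())-f0)[2]
    if abs(f)>1.5 or r:print(round(z,3),r,bot.read_position()[2].round(4),f.round(1))
    if r or f>12:break
bot.wait(.3);print((np.array(bot.read_ft_force())-f0).round(1))
v=bot.camera("scene")[180:320,200:400,::-1];cv2.imwrite("pics/bell.png",cv2.resize(v,None,fx=3,fy=3))
print(bot.read_clock())
E
```

```text
{'scene': array([291.5       , 206.28723404]), 'top': array([282.9602649 , 238.47682119])} [ 0.5476028  -0.01464627  0.01782355] [ 0.19  0.03  0.18 -0.14]
0.02 False 0.0201 2.1
0.018 False 0.0181 1.6
0.016 False 0.0161 5.2
0.014 False 0.0158 19.5
[-4.7  0.5 20. ]
24.0917
```

View pics/bell.png

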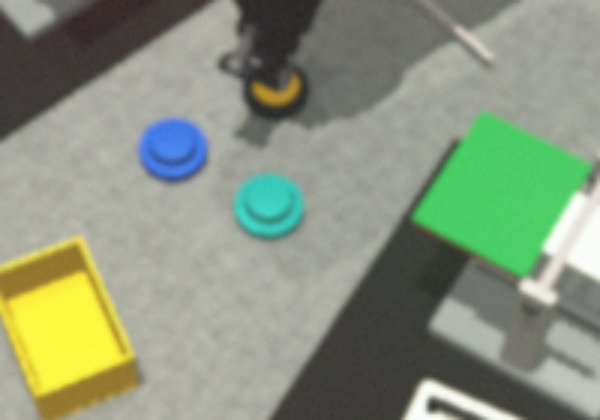

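The fingertips are on the yellow cap at (277,92) in the crop. It bottomed out hard at 20 N after about 6 mm of travel, so it is fully pressed. Next I'll release, check and hand in.

```bash
python3 - <<'E'
from mv import *
p=bot.read_position()
bot.move_linear([p[0],p[1],.15],.1);bot.move_linear([.40,p[1],.25],.15);bot.wait(.5)
v=bot.camera("scene")[:,:,::-1];cv2.imwrite("pics/end.png",v)
print(bot.read_clock(),np.round(bot.read_ft_force(),1))
E
```

```text
27.4917 [-0.5 -1.4  1. ]
```

View pics/end.png

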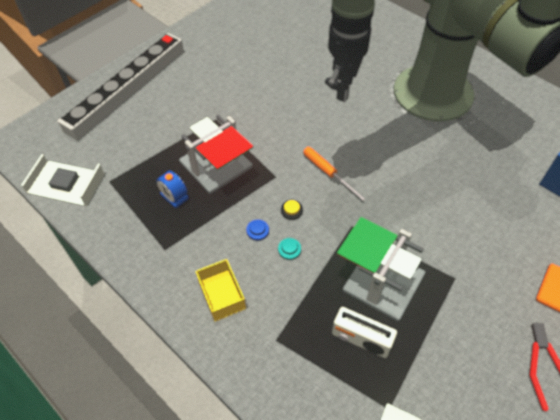

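The radio's flag shows green at (368,243), the clock's flag is still red at (224,147), and the bell is up at (291,208). Everything else looks unmoved.

```bash
python3 -c "
from cell import bot
print(bot.close_job())"
```

```text
the job is handed in; nothing more can be done
None
```

The radio's flag now lies flat with its green face up, the yellow bell was pressed all the way down and released, nothing else looks moved in the final picture, and the job is handed in at about 27 s.

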